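# Clear the offcut stand: drop the gate, scrape the chips into the tray, close up

## Robot

A 6-joint arm with a two-finger parallel gripper is mounted at the origin on the work surface. World frame = base frame: x ahead of the robot, y to its left, z up, the work surface at z = 0. Lengths are in m, angles in rad, forces in N, time in s.
With the tool pointing down it reaches from about 0.35 to 0.85 m from the base axis. Payload 8.1 kg.
Tool frame: the origin (TCP) lies on the centre line of the jaws, within the pads' length; the fingertips stand 17 mm ahead of it and the grasp point (between the pads) lies 2 mm behind it; z points along the fingers, y is the line along which they close (so a half turn about z gives the same grasp; the last joint's range is limited). The gripper opens to 93 mm and grips with 3 to 60 N. Pads are 15 mm wide; open, the fingers measure 128 mm over their backs; the gripper's body (75 mm by 188 mm) begins 65 mm behind the grasp point.
Start: joints at [1.141, 0.13, 1.488, -0, 1.523, -0.085], TCP at [0.203, 0.565, 0.236] pointing down, gripper open.
Joint ranges: [-2.96, 2.96], [-0.89, 2.26], [0.02, 2.5], [-1.34, 4.48], [0, 2.73], [-2.66, 2.66]. Speed limits (rad/s): [2.39, 2.39, 2.79, 3.14, 3.14, 3.14].

## Interface

Orientations are given as a rotation vector (axis times angle).
In Python, from plant import telemetry, viewer, order gives the robot as it stands.
- The arm moves only by the tool send_rows, never from a script. Its argument "plan" is a list that holds one entry, the list of rows, each a list of 5 numbers: the closure, from -1 (fully open) to 1 (shut), then the shift along the world's x, y, z normalised to -1 to 1, where 1 is 0.2 m, then the turn about the world's z normalised to -1 to 1, where 1 is 60 degrees. A call has 1 to 20 rows; each row is the pose to reach, as a shift and turn from the pose commanded when the call began; what a row does not reach only later rows make up. A row lasts 1/12 s, in which the tool goes at most 41.7 mm and 7.16 degrees, less where a joint would pass 70% of its speed; a pose out of reach is approached as far as the arm can. A call with a number of a shift or a turn outside -1 to 1 is refused whole. A call with a gripper value outside its range is refused whole. The fingers move at their own pace and stop on an object; "force" is the grip in N (left out, the last holds). Time passes only in rows, so rows that repeat a pose let the fingers close. It gives the time, the measured TCP pose, the force, the opening and the grip force at its end, in the units of the state.
- telemetry.read_state(): the state, without advancing time (a new reading comes with each control period).
- viewer.read_camera(name): name is "scene" or "top" or "wrist"; returns (picture, depth): 480x640x3 uint8, blue, green, red; 480x640 float32, m along the optical axis (not along the pixel's ray), 0 where there is no reading.
- viewer.calibration(name): a dict with "camera_matrix" (3x3 intrinsics, pixels), "extrinsics" (4x4, takes a point from camera to world coordinates); the wrist camera has in their place "hand_eye" (4x4, takes a point from camera to tool coordinates, whose origin is the TCP and whose axes are the flange's). Camera axes: x right, y up, looking along -z (the intrinsics and any distortion apply to the point x, -y, -z); pixel columns grow to the right and rows downward; lengths in m; the calibration is good to about 2 mm. A picture is of the moment at which its call begins: read the wrist's pose just before it. calibration takes no time and is no camera call.
- order.close_job(): hands the job in; it is judged then, once.
The state is a dict: "t": time; "q": joint angles; "dq": joint speeds; "joint_torque": joint torques, N m; "tool_pos": TCP position; "orientation": TCP orientation; "force": force on the tool from outside, world axes, zero at the start; "wrist_torque": the same for the moment, N m; "opening": finger opening in m; "gripper_force": force on a finger pad.
Only numpy, scipy, OpenCV 4.12 (cv2) and the standard library are available. Lean on these libraries where they do the work, as an engineer would, in place of code of your own. Each camera call takes 0.05 s, during which the arm holds its last target. There are 200 camera calls.

## Task

Pull the stand's yellow gate all the way down by its side handle, then take the orange-handled scraper block and wipe all five metal chips off the plate, over the open gate and into the red tray; they are sharp, so never touch them with the gripper. Then stand the scraper upright, wholly on the green pad, let go of it, and last swing the gate back up until it is fully shut. Leave the other things on the bench where they are.

Things in the scene. Friction and masses are not known exactly. Their poses are not given: they have to be found in the camera images.
- stand: fixed blue box stand with a steel plate on top, 160 (x) by 220 (y) mm, plate top 110 mm above the bench. Yellow fences 12 mm high on both x sides (140 mm clear between them) and at the -y end (clear plate from y = -112 to +100 mm); the gate closes the +y end, the red tray lies beyond it. Origin: on the bench, 10 mm to +y of the plate's middle; z up; y points to gate and tray
- plate (a point): point on the plate's top straight above the stand's origin, same axes
- tray (a point): centre of the red tray's inner floor (4 mm above the bench, 176 mm along the stand's y), stand's axes; tray 190 (x) by 140 (y) mm outside, walls 4 mm thick and 45 mm high
- gate (a joint): angle of the gate, a yellow panel 156 mm wide, 60 high, 5 thick, hinged at its bottom on the plate's top +y edge: 0 = shut (upright), grows as it swings outwards (stand's +y) and down, 1.57 = level, 2.3 = fully down at its stop, sloping into the tray. Stiff hinge: stays where left (about 2 N at the handle)
- gate_handle (a point): grip point of the gate's handle, a 10 mm steel rod along the stand's x axis that sticks out 70 mm beyond the panel's -x end, with a 16 mm black ball at its tip; 65 mm from the hinge axis. Moves with the gate; 40 mm beyond the panel's end, 30 mm before the ball's centre. Nothing of the stand is beside or under it
- gate_hinge (a point): fixed point on the gate's hinge axis, beside the handle point (120 mm to -x of the plate's centre line, 100 mm along y, at plate top height); axes of the stand; the hinge axis is its x axis
- scraper: loose scraper block, 0.25 kg: aluminium block with black rubber foot, 115 (x) by 28 (y) mm, 25 mm high, with an orange upright grip 60 (x) by 22 (y) mm on top, from 25 to 80 mm height. Origin: centre of its underside, z up
- pad: fixed green plastic pad, 170 (x) by 110 (y) mm, 6 mm thick, lying on the bench. Origin: centre of its underside, z up
- slug_a: loose chip on the plate: bright steel disc 26 mm across, 7 mm thick. Origin: centre of its underside, its z up
- slug_b: loose chip on the plate: copper disc 22 mm across, 9 mm thick. Origin: centre of its underside, its z up
- offcut_sq: loose chip on the plate: dark steel square 26 by 26 mm, 6 mm thick. Origin: centre of its underside, its z up
- offcut_bar: loose chip on the plate: brass bar end 34 (x) by 17 (y) mm, 7 mm thick. Origin: centre of its underside, its z up
- offcut_l: loose chip on the plate: dark steel L-shaped offcut 30 by 30 mm, 12 mm wide legs, 6 mm thick. Origin: centre of its underside, its z up
- tape: bystander: yellow tape measure, 65 by 40 mm, 60 mm high
- jar: bystander: amber jar, 70 mm across, 100 mm high
- tin: bystander: red paint tin, 80 mm across, 100 mm high
- wrench: bystander: wrench lying flat, 170 mm long along x
- scroll: bystander: dark steel ring lying flat, 70 mm across, 12 mm high
- brush: bystander: brush lying flat, 160 mm long along x

How it is judged:
On the way, in this order (a step that is already met when the one before it is completed fails the run):
1. the gate is pulled all the way down (past 2.1 rad) (value of joint gate above 2.1 rad), for 0.2 s.
2. the scraper is taken up by the gripper and brought over the plate (contact force between the fingers and scraper above 0.5 N and x of scraper in the frame of plate between -0.08 and 0.08 m and y of scraper in the frame of plate between -0.16 and 0.16 m and z of scraper in the frame of plate between -0.01 and 0.2 m), for 0.1 s.
3. all five chips are in the tray, the gate still down, the scraper still in the gripper (x of slug_a in the frame of tray between -0.095 and 0.095 m and y of slug_a in the frame of tray between -0.07 and 0.07 m and z of slug_a in the frame of tray between -0.01 and 0.045 m and x of slug_b in the frame of tray between -0.095 and 0.095 m and y of slug_b in the frame of tray between -0.07 and 0.07 m and z of slug_b in the frame of tray between -0.01 and 0.045 m and x of offcut_sq in the frame of tray between -0.095 and 0.095 m and y of offcut_sq in the frame of tray between -0.07 and 0.07 m and z of offcut_sq in the frame of tray between -0.01 and 0.045 m and x of offcut_bar in the frame of tray between -0.095 and 0.095 m and y of offcut_bar in the frame of tray between -0.07 and 0.07 m and z of offcut_bar in the frame of tray between -0.01 and 0.045 m and x of offcut_l in the frame of tray between -0.095 and 0.095 m and y of offcut_l in the frame of tray between -0.07 and 0.07 m and z of offcut_l in the frame of tray between -0.01 and 0.045 m and value of joint gate above 1.9 rad and contact force between the fingers and scraper above 0.5 N), for 0.2 s.
4. the scraper stands on the pad, let go, the gate still down (x of scraper in the frame of pad between -0.04 and 0.04 m and y of scraper in the frame of pad between -0.045 and 0.045 m and z of scraper in the frame of pad between 0 and 0.012 m and angle between scraper's own z axis and vertical below 0.1 rad and contact force between the fingers and scraper below 0.1 N and linear speed of scraper below 0.02 m/s and value of joint gate above 1.5 rad), for 0.2 s.
5. the gate is swung back up, shut (value of joint gate below 0.1 rad), for 0.2 s.
At the end, for the whole second after the job is handed in: all five chips lie at rest in the red tray (inside its walls, below 45 mm over its floor); the scraper stands upright (within 0.1 rad) and at rest on the pad, its centre within 40 mm (pad x) and 45 mm (pad y) of the pad's centre, released; the gate is shut to within 0.1 rad (x of slug_a in the frame of tray between -0.095 and 0.095 m and y of slug_a in the frame of tray between -0.07 and 0.07 m and z of slug_a in the frame of tray between -0.01 and 0.045 m and x of slug_b in the frame of tray between -0.095 and 0.095 m and y of slug_b in the frame of tray between -0.07 and 0.07 m and z of slug_b in the frame of tray between -0.01 and 0.045 m and x of offcut_sq in the frame of tray between -0.095 and 0.095 m and y of offcut_sq in the frame of tray between -0.07 and 0.07 m and z of offcut_sq in the frame of tray between -0.01 and 0.045 m and x of offcut_bar in the frame of tray between -0.095 and 0.095 m and y of offcut_bar in the frame of tray between -0.07 and 0.07 m and z of offcut_bar in the frame of tray between -0.01 and 0.045 m and x of offcut_l in the frame of tray between -0.095 and 0.095 m and y of offcut_l in the frame of tray between -0.07 and 0.07 m and z of offcut_l in the frame of tray between -0.01 and 0.045 m and linear speed of each of slug_a, slug_b, offcut_sq, offcut_bar, offcut_l below 0.03 m/s and x of scraper in the frame of pad between -0.04 and 0.04 m and y of scraper in the frame of pad between -0.045 and 0.045 m and z of scraper in the frame of pad between 0 and 0.012 m and angle between scraper's own z axis and vertical below 0.1 rad and contact force between the fingers and scraper below 0.1 N and linear speed of scraper below 0.02 m/s and value of joint gate below 0.1 rad); the robot touches nothing.
It fails at once if the gripper or arm touches a chip (contact force between any of the fingers, the arm and slug_a above 0.5 N or contact force between any of the fingers, the arm and slug_b above 0.5 N or contact force between any of the fingers, the arm and offcut_sq above 0.5 N or contact force between any of the fingers, the arm and offcut_bar above 0.5 N or contact force between any of the fingers, the arm and offcut_l above 0.5 N).
It fails at once if another thing on the bench is moved more than 30 mm (distance of any of tape, jar, tin, wrench, scroll, brush from where it was at the start of the episode above 0.03 m).
It also fails if it takes over 72 s, if anything falls off the work surface, if the arm or the gripper's body presses on something with over 40 N, if the wrist force passes 120 N, or if a joint passes its speed limit or range.

## Working session

There is one attempt and no reset: what is moved stays moved. The work goes in short steps, Python scripts to look and compute and a tool call to move; the robot and the scene stay as the last step left them, time stands still between calls to the robot, and variables do not carry over. Pictures are saved under pics/ and viewed, at most 10 in all, crops included, and the job is handed in when it is done.

Besides the shell and the picture viewer there is one more tool, called after ">>>" in YAML: its name, and indented under it one key for each argument. send_rows: Moves the arm, as the interface text tells. Scaled input: -1 to 1 covers 0.2 m each way for a shift and 60 degrees each way for a turn. Its arguments: {"type":"object","properties":{"plan":{"type":"array"},"force":{"type":"number"}},"required":["plan"]}

```bash
mkdir -p pics; ls; cat > h.py <<'E'
import numpy as np, cv2
from plant import telemetry, viewer, order
from scipy.spatial.transform import Rotation as R
def snap(n):
    s=telemetry.read_state(); p,d=viewer.read_camera(n); c=viewer.calibration(n)
    if 'extrinsics' in c: E=np.array(c['extrinsics'])
    else:
        T=np.eye(4);T[:3,:3]=R.from_rotvec(s['orientation']).as_matrix();T[:3,3]=s['tool_pos']
        E=T@np.array(c['hand_eye'])
    return p,d,c,E
def world(d,c,E):
    K=np.array(c['camera_matrix']); v,u=np.mgrid[:480,:640].astype(float)
    pts=np.stack([u.ravel(),v.ravel()],1)
    dist=[np.array(c[k],float) for k in c if 'dist' in k]
    x=cv2.undistortPoints(pts[:,None],K,dist[0] if dist else None).reshape(480,640,2)
    P=np.stack([x[...,0]*d,-x[...,1]*d,-d],-1)
    return P@E[:3,:3].T+E[:3,3]
E
python3 - <<'E'
from h import *
for n in('top','scene'):
    p,d,c,E=snap(n); cv2.imwrite(f'pics/{n}0.png',p); np.savez(f'{n}0.npz',p=p,W=world(d,c,E)); print(n,c.keys(),E.round(3).tolist())
s=telemetry.read_state();print(s)
E
```

```text
pics
top dict_keys(['camera_matrix', 'extrinsics']) [[-0.02, 0.999, -0.037, 0.453], [-1.0, -0.02, 0.008, -0.022], [0.008, 0.037, 0.999, 1.225], [0.0, 0.0, 0.0, 1.0]]
scene dict_keys(['camera_matrix', 'extrinsics']) [[-0.301, -0.77, 0.562, 1.148], [0.953, -0.244, 0.177, 0.181], [0.0, 0.59, 0.808, 1.044], [0.0, 0.0, 0.0, 1.0]]
{'t': 0.1, 'q': array([ 1.14057719e+00,  1.31078937e-01,  1.48914345e+00, -1.71328978e-05,
        1.52301093e+00, -8.53989130e-02]), 'dq': array([ 5.42365078e-04, -1.44061283e-03, -2.47808981e-03, -6.18898534e-04,
        2.88938871e-04, -2.85621986e-05]), 'joint_torque': array([ 5.06794258e-04, -5.61346972e+01, -4.93093872e+01,  7.70908361e-02,
        2.91977380e-02, -9.21801438e-05]), 'tool_pos': array([0.20260056, 0.56425133, 0.23471112]), 'orientation': array([-5.38892530e-01, -3.09461933e+00,  2.49851647e-03]), 'force': array([ 0.46957265, -1.08066899,  0.54977159]), 'wrist_torque': array([ 0.00720626,  0.02830783, -0.02877869]), 'gripper_force': 0.0, 'opening': 0.09276092586717562}
```

View pics/top0.png

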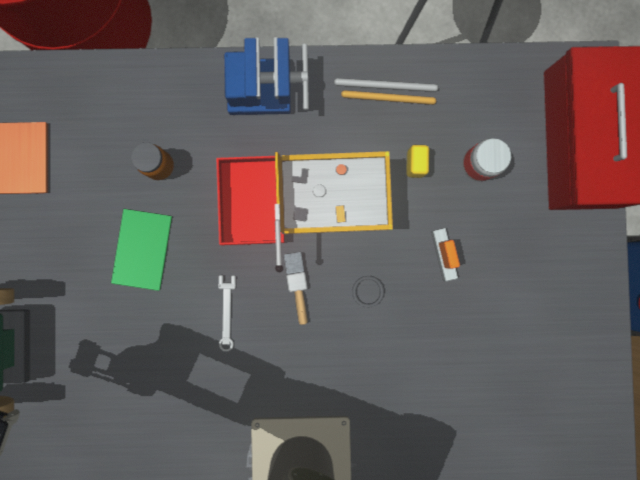

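View pics/scene0.png

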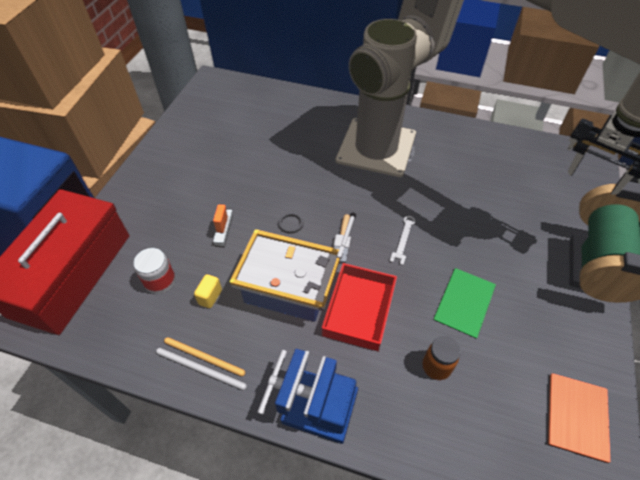

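The top view shows the stand at about (335,192), gate handle at (278,240), tray (250,200), scraper (447,254) and pad (141,249). The brush at (297,285) lies near the handle. I'll measure these now.

```bash
cat > m.py <<'E'
from h import *
z=np.load('top0.npz');p,W=z['p'],z['W']
hsv=cv2.cvtColor(p,cv2.COLOR_BGR2HSV)
def blob(name,lo,hi,box,zr):
    u0,v0,u1,v1=box;m=np.zeros((480,640),bool);m[v0:v1,u0:u1]=True
    m&=cv2.inRange(hsv,np.array(lo),np.array(hi))>0; m&=(W[...,2]>zr[0])&(W[...,2]<zr[1])
    n,l,st,_=cv2.connectedComponentsWithStats(m.astype(np.uint8),connectivity=8)
    if n<2: print(name,'none');return
    m=l==1+np.argmax(st[1:,4]); P=W[m]
    r=cv2.minAreaRect((P[:,:2]*1000).astype(np.float32))
    print(name,m.sum(),'c',np.round(r[0],1),'size',np.round(r[1],1),'ang',round(r[2],1),'z',np.percentile(P[:,2],[5,50,95]).round(4))
blob('pad',(50,80,50),(75,255,255),(100,190,190,310),(-.02,.03))
blob('tray',(0,150,80),(10,255,255),(200,140,290,255),(-.02,.08))
blob('trayrim',(0,150,80),(10,255,255),(200,140,290,255),(.035,.06))
blob('yellow frame',(18,120,80),(35,255,255),(270,140,400,245),(.1,.14))
blob('gate',(18,120,80),(35,255,255),(265,140,300,245),(.145,.2))
blob('steelplate',(0,0,90),(180,60,255),(280,150,395,235),(.1,.12))
blob('grip',(3,150,80),(17,255,255),(425,220,470,290),(.06,.1))
blob('block',(0,0,90),(180,90,255),(425,220,470,290),(.01,.04))
blob('handle',(0,0,60),(180,90,255),(268,200,292,275),(.1,.25))
blob('brush',(0,0,60),(180,255,255),(280,250,315,330),(.006,.06))
blob('wrench',(0,0,60),(180,255,255),(212,270,242,355),(.004,.06))
for n,u,v in(('ball',278,268),('copper',341,170),('disc',319,191),('brass',341,213),('sq',298,176),('L',299,212),('hbase',278,235)): print(n,W[v,u].round(4))
c=cv2.resize(p[140:300,200:480],None,fx=2.8,fy=2.8,interpolation=cv2.INTER_CUBIC);cv2.imwrite('pics/c1.png',c)
E
python3 m.py
```

```text
pad 3783 c [488.1 350.5] size [114.7 171.3] ang 80.2 z [0.0023 0.0065 0.0106]
tray 4894 c [590.7 110.6] size [190.2 133.6] ang 0.8 z [0.0008 0.0052 0.0446]
trayrim 461 c [590.8 106.6] size [190.2 125.8] ang 0.9 z [0.0372 0.0448 0.0495]
yellow frame 1382 c [594.7 -85. ] size [160.7 223.2] ang 1.1 z [0.1168 0.1225 0.1263]
gate 187 c [618.4  31.5] size [  7.1 100.6] ang 89.6 z [0.1498 0.1692 0.1727]
steelplate 6580 c [595.3 -81.9] size [139.9 213. ] ang 1.2 z [0.1074 0.111  0.1156]
grip 322 c [ 463.5 -328.7] size [59.  22.4] ang 12.2 z [0.0643 0.0801 0.084 ]
block 444 c [ 463.6 -329.4] size [114.9  29.3] ang 11.7 z [0.0143 0.0251 0.0298]
handle 351 c [500.9  30.8] size [ 13.7 130.3] ang 89.9 z [0.1733 0.1786 0.1827]
brush 980 c [395.2  -2.1] size [159.   45.5] ang 6.0 z [0.0141 0.0191 0.0235]
wrench 653 c [342.6 158.2] size [171.1  41. ] ang 0.9 z [0.0046 0.0079 0.0121]
ball [0.4418 0.0333 0.1861]
copper [ 0.639  -0.0957  0.1215]
disc [ 0.5976 -0.0499  0.1143]
brass [ 0.5516 -0.0944  0.1119]
sq [ 0.629  -0.0074  0.1171]
L [ 0.5549 -0.008   0.1166]
hbase [0.5053 0.0325 0.1811]
```

View pics/c1.png

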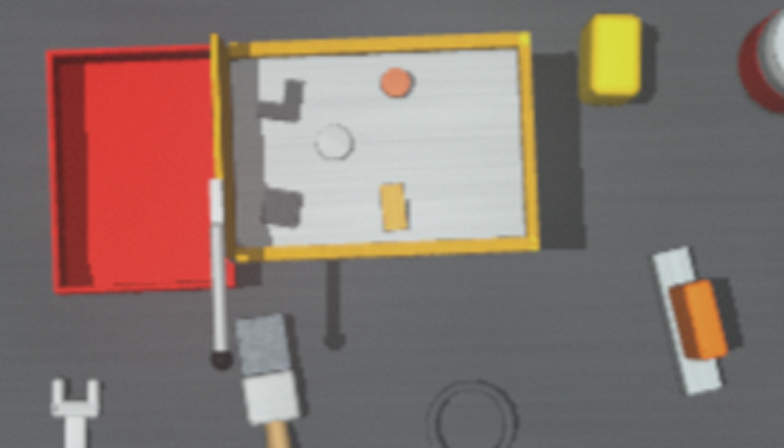

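>>> send_rows:
  plan:
    - [[-1, 0.5, -1, 0.1, 0.347], [-1, 0.5, -1, 0.1, 0.347], [-1, 0.5, -1, 0.1, 0.347], [-1, 0.5, -1, 0.1, 0.347], [-1, 0.5, -1, 0.1, 0.347], [-1, 0.5, -1, 0.1, 0.347], [-1, 0.5, -1, 0.1, 0.347], [-1, 0.5, -1, 0.1, 0.347]]
  force: 15

```text
t: 0.77
tool_pos: [0.3031, 0.3642, 0.2556]
orientation: [0.025, -3.141, -0.001]
force: [0.1, -0.2, -0.1]
opening: 0.0931
gripper_force: 0.0
```

>>> send_rows:
  plan:
    - [[-1, 0.5, -1, 0, 0], [-1, 0.5, -1, 0, 0], [-1, 0.5, -1, 0, 0], [-1, 0.5, -1, 0, 0], [-1, 0.5, -1, 0, 0], [-1, 0.5, -1, 0, 0], [-1, 0.5, -1, 0, 0]]

```text
t: 1.35
tool_pos: [0.4038, 0.1631, 0.2552]
orientation: [0.025, -3.141, 0.001]
force: [0.2, 0.5, 0.4]
opening: 0.0932
gripper_force: 0.0
```

>>> send_rows:
  plan:
    - [[-1, 0.335, -0.665, 0, 0], [-1, 0.335, -0.665, 0, 0], [-1, 0.335, -0.665, 0, 0], [-1, 0.335, -0.665, 0, 0], [-1, 0.335, -0.665, 0, 0], [-1, 0.335, -0.665, 0, 0], [-1, 0.335, -0.665, 0, 0]]

```text
t: 1.93
tool_pos: [0.4696, 0.0336, 0.2552]
orientation: [0.031, -3.14, -0.002]
force: [0.4, 0.7, 0.7]
opening: 0.0932
gripper_force: 0.0
```

```bash
python3 - <<'E'
from h import *
s=telemetry.read_state();print(s['t'],s['tool_pos'],s['orientation'],s['q'].round(2))
p,d,c,E=snap('wrist');W=world(d,c,E);np.savez('w1.npz',p=p,W=W);cv2.imwrite('pics/w1.png',p)
W=np.load('scene0.npz')['W']
for W in (W,np.load('top0.npz')['W'],np.load('w1.npz')['W']):
    for a,b in ((.445,.460),(.460,.475),(.475,.490),(.49,.505)):
        m=(W[...,0]>a)&(W[...,0]<b)&(abs(W[...,1]-.03)<.03)&(W[...,2]>.15)&(W[...,2]<.2)
        if m.any():print(a,m.sum(),W[m].mean(0).round(4),W[m].min(0).round(4),W[m].max(0).round(4))
E
```

```text
1.9333 [0.46955309 0.03356816 0.25519041] [ 3.11918909e-02 -3.14031811e+00 -1.51336869e-03] [-0.04 -0.23  1.8   0.    1.57 -1.63]
0.445 26 [0.4532 0.0361 0.1797] [0.4457 0.0302 0.1756] [0.4598 0.0417 0.1836]
0.46 19 [0.4686 0.0361 0.1797] [0.461  0.0307 0.1766] [0.475  0.0407 0.1826]
0.475 21 [0.4822 0.0359 0.1802] [0.475  0.0303 0.1745] [0.4885 0.0407 0.1832]
0.49 25 [0.4973 0.0367 0.1799] [0.4903 0.0313 0.176 ] [0.5045 0.0408 0.1845]
0.445 44 [0.4517 0.0313 0.1799] [0.4454 0.0241 0.1733] [0.4591 0.0376 0.1855]
0.46 40 [0.4677 0.0313 0.1793] [0.4609 0.0274 0.1737] [0.4746 0.0354 0.1831]
0.475 44 [0.4831 0.0318 0.179 ] [0.4763 0.0272 0.1734] [0.49   0.0371 0.1827]
0.49 36 [0.4975 0.0329 0.179 ] [0.4901 0.0288 0.1754] [0.5037 0.0369 0.185 ]
0.445 391 [0.4524 0.0327 0.179 ] [0.445  0.0262 0.1741] [0.46   0.0387 0.1826]
0.46 372 [0.4674 0.0328 0.1787] [0.46   0.0281 0.1752] [0.475  0.0376 0.1817]
0.475 356 [0.4824 0.0331 0.1787] [0.475  0.0283 0.1752] [0.4899 0.0379 0.181 ]
0.49 348 [0.4974 0.0333 0.1786] [0.49   0.0285 0.174 ] [0.5049 0.0383 0.1811]
```

View pics/w1.png

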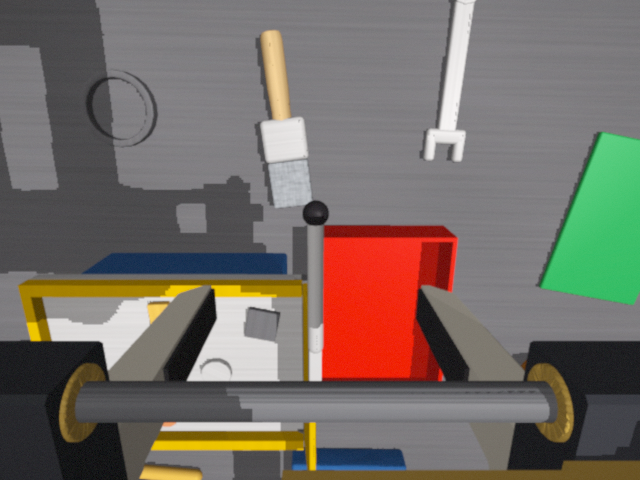

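The wrist view shows the rod vertical at column 315 (rows 215–350), centred between the fingers. I'll go down and close.

>>> send_rows:
  plan:
    - [[-1, 0, 0, -0.2, 0], [-1, 0, 0, -0.3, 0], [-1, 0, 0, -0.4, 0], [-1, 0, 0, -0.4, 0], [0, 0, 0, -0.4, 0], [0.5, 0, 0, -0.4, 0], [1, 0, 0, -0.4, 0], [1, 0, 0, -0.4, 0], [1, 0, 0, -0.4, 0], [1, 0, 0, -0.4, 0], [1, 0, 0, -0.4, 0], [1, 0, 0, -0.4, 0]]
  force: 15

```text
t: 2.98
tool_pos: [0.4699, 0.0316, 0.1758]
orientation: [-0.029, 3.141, -0.0]
force: [-0.4, 0.8, 0.9]
opening: 0.0442
gripper_force: 0.0
```

```bash
python3 - <<'E'
import numpy as np
for ph0 in (9,0):
    for g in np.radians([15,30,45,60,75,90,105,120,126]):
        a=g+np.radians(9); y=66.3*np.sin(a)-66.3*np.sin(np.radians(9));z=66.3*(np.cos(a)-np.cos(np.radians(9)))
        print(ph0,round(np.degrees(g)),'dy %.1f dz %.1f  norm %.3f %.3f'%(y,z,y/200,z/200)) if ph0 else None
E
```

```text
9 15 dy 16.6 dz -4.9  norm 0.083 -0.025
9 30 dy 31.4 dz -14.0  norm 0.157 -0.070
9 45 dy 43.3 dz -26.5  norm 0.216 -0.133
9 60 dy 51.5 dz -41.7  norm 0.258 -0.209
9 75 dy 55.6 dz -58.6  norm 0.278 -0.293
9 90 dy 55.1 dz -75.9  norm 0.276 -0.379
9 105 dy 50.2 dz -92.5  norm 0.251 -0.462
9 120 dy 41.2 dz -107.2  norm 0.206 -0.536
9 126 dy 36.5 dz -112.4  norm 0.183 -0.562
```

>>> send_rows:
  plan:
    - [[1, 0, 0, 0, 0], [1, 0, 0, 0, 0], [1, 0, 0, 0, 0], [1, 0, 0, 0, 0], [1, 0, 0, 0, 0], [1, 0, 0, 0, 0], [1, 0, 0, 0, 0], [1, 0, 0, 0, 0], [1, 0, 0, 0, 0]]

```text
t: 3.73
tool_pos: [0.4698, 0.0318, 0.1757]
orientation: [-0.029, 3.141, 0.0]
force: [-0.0, 1.5, 0.4]
opening: 0.0093
gripper_force: 15.0
```

>>> send_rows:
  plan:
    - [[1, 0, 0.042, -0.01, 0], [1, 0, 0.083, -0.025, 0], [1, 0, 0.12, -0.045, 0], [1, 0, 0.157, -0.07, 0], [1, 0, 0.188, -0.1, 0], [1, 0, 0.216, -0.133, 0], [1, 0, 0.216, -0.133, 0]]

```text
t: 4.32
tool_pos: [0.4698, 0.0765, 0.1475]
orientation: [-0.031, 3.141, 0.002]
force: [3.5, 0.3, -1.4]
opening: 0.009
gripper_force: 15.0
```

>>> send_rows:
  plan:
    - [[1, 0, 0.023, -0.037, 0], [1, 0, 0.042, -0.076, 0], [1, 0, 0.054, -0.117, 0], [1, 0, 0.062, -0.16, 0], [1, 0, 0.063, -0.203, 0], [1, 0, 0.06, -0.246, 0], [1, 0, 0.05, -0.288, 0], [1, 0, 0.035, -0.329, 0], [1, 0, 0.035, -0.329, 0]]

```text
t: 5.07
tool_pos: [0.4699, 0.0815, 0.0815]
orientation: [-0.028, 3.141, 0.001]
force: [5.9, 1.4, -2.1]
opening: 0.0094
gripper_force: 15.0
```

>>> send_rows:
  plan:
    - [[1, 0, -0.02, -0.038, 0], [1, 0, -0.045, -0.074, 0], [1, 0, -0.068, -0.1, 0], [1, 0, -0.082, -0.115, 0], [1, 0, -0.082, -0.115, 0], [1, 0, -0.082, -0.115, 0]]

```text
t: 5.57
tool_pos: [0.4703, 0.0678, 0.0602]
orientation: [-0.029, 3.14, 0.008]
force: [2.9, 15.7, 4.3]
opening: 0.0094
gripper_force: 15.0
```

```bash
python3 - <<'E'
from h import *
p,d,c,E=snap('scene');cv2.imwrite('pics/s2.png',cv2.resize(p[180:380,200:460],None,fx=3,fy=3))
E
```

```text
(no output)
```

View pics/s2.png

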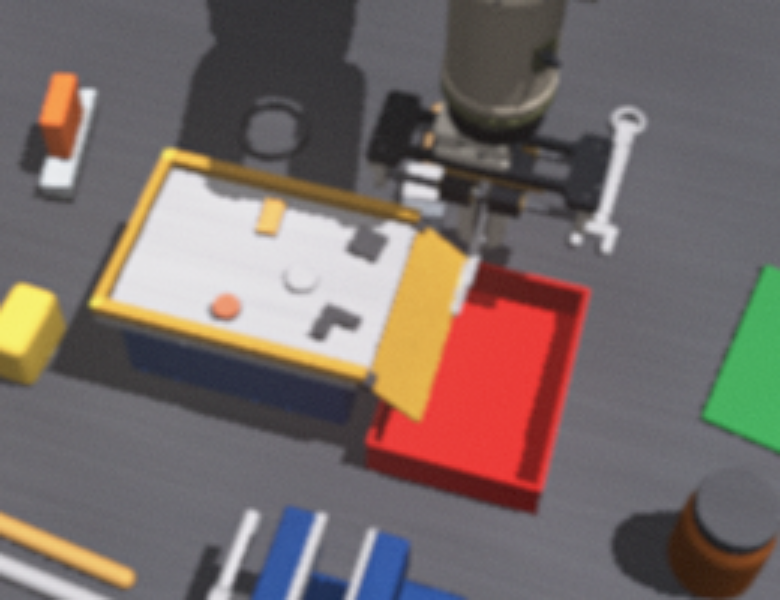

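The scene view shows the gate sloping into the tray and the five chips untouched. I'll release, lift and go to the scraper.

>>> send_rows:
  plan:
    - [[-0.2, 0, 0, 0, 0], [-0.2, 0, 0, 0, 0], [-0.2, 0, 0, 0, 0], [-0.2, 0, 0, 0, 0], [-0.2, 0, 0, 0.2, 0], [-0.2, 0, 0, 0.4, 0], [-0.4, 0, 0, 0.6, 0], [-0.6, 0, 0, 0.8, 0], [-0.8, 0, 0, 1, 0], [-1, 0, 0, 1, 0], [-1, 0, 0, 1, 0]]

```text
t: 6.53
tool_pos: [0.4714, 0.0652, 0.2631]
orientation: [-0.029, 3.136, -0.0]
force: [-0.4, 0.8, -0.2]
opening: 0.0778
gripper_force: 0.0
```

>>> send_rows:
  plan:
    - [[-1, 0, -1, -0.2, 0.18], [-1, 0, -1, -0.2, 0.18], [-1, 0, -1, -0.2, 0.18], [-1, 0, -1, -0.2, 0.18], [-1, 0, -1, -0.2, 0.18], [-1, 0, -1, -0.2, 0.18], [-1, 0, -1, -0.2, 0.18]]

```text
t: 7.12
tool_pos: [0.4679, -0.1362, 0.2171]
orientation: [0.317, -3.121, -0.004]
force: [-0.1, 0.9, -0.1]
opening: 0.0924
gripper_force: 0.0
```

>>> send_rows:
  plan:
    - [[-1, -0.03, -0.98, 0, 0], [-1, -0.03, -0.98, 0, 0], [-1, -0.03, -0.98, 0, 0], [-1, -0.03, -0.98, 0, 0], [-1, -0.03, -0.98, 0, 0], [-1, -0.03, -0.98, 0, 0], [-1, -0.03, -0.98, 0, 0], [-1, -0.03, -0.98, 0, 0]]

```text
t: 7.78
tool_pos: [0.4639, -0.3289, 0.2192]
orientation: [0.326, -3.124, -0.003]
force: [0.2, 0.1, -0.0]
opening: 0.093
gripper_force: 0.0
```

```bash
cat > g.py <<'E'
from h import *
s=telemetry.read_state();print(s['t'],s['tool_pos'],s['orientation'])
p,d,c,E=snap('wrist');W=world(d,c,E)
hsv=cv2.cvtColor(p,cv2.COLOR_BGR2HSV)
m=(cv2.inRange(hsv,np.array((3,120,60)),np.array((17,255,255)))>0)&(W[...,2]>.07)&(W[...,2]<.09)&(abs(W[...,0]-.463)<.08)&(abs(W[...,1]+.328)<.08)
r=cv2.minAreaRect((W[m][:,:2]*1000).astype(np.float32));print(m.sum(),r,W[m].mean(0))
y=R.from_rotvec(s['orientation']).as_matrix()[:,1];print('tool y ang',np.degrees(np.arctan2(y[1],y[0])))
E
python3 g.py
```

```text
7.7833 [ 0.46392839 -0.32885806  0.21921684] [ 3.25778156e-01 -3.12371127e+00 -3.01696124e-03]
109 ((462.0572509765625, -329.1113586425781), (57.54067611694336, 20.810199737548828), 12.240137100219727) [ 0.45390907 -0.33720346  0.07693999]
tool y ang 101.90789387479268
```

>>> send_rows:
  plan:
    - [[-1, 0, 0, -0.2, 0], [-1, 0, 0, -0.4, 0], [-1, 0, 0, -0.6, 0], [-1, 0, 0, -0.7, 0], [-1, 0, 0, -0.795, 0], [-1, 0, 0, -0.795, 0], [1, 0, 0, -0.795, 0], [1, 0, 0, -0.795, 0], [1, 0, 0, -0.795, 0], [1, 0, 0, -0.795, 0], [1, 0, 0, -0.795, 0], [1, 0, 0, -0.795, 0], [1, 0, 0, -0.795, 0], [1, 0, 0, -0.795, 0], [1, 0, 0, -0.795, 0], [1, 0, 0, -0.795, 0], [1, 0, 0, -0.795, 0], [1, 0, 0, -0.795, 0]]
  force: 40

```text
t: 9.33
tool_pos: [0.4637, -0.3304, 0.0611]
orientation: [0.325, -3.125, -0.0]
force: [-0.1, 0.9, -0.1]
opening: 0.0219
gripper_force: 40.0
```

>>> send_rows:
  plan:
    - [[1, 0, 0, 0.15, 0], [1, 0, 0, 0.35, 0], [1, 0, 0, 0.55, 0], [1, 0, 0, 0.75, 0], [1, 0, 0, 0.9, 0], [1, 0, 0, 0.9, 0]]

```text
t: 9.83
tool_pos: [0.4664, -0.3328, 0.2498]
orientation: [-0.324, 3.117, -0.014]
force: [1.1, -1.7, -1.3]
opening: 0.0219
gripper_force: 40.0
```

>>> send_rows:
  plan:
    - [[1, 0.1, 0.14, 0, -0.05], [1, 0.22, 0.3, 0, -0.1], [1, 0.33, 0.45, 0, -0.15], [1, 0.45, 0.6, 0, -0.183], [1, 0.55, 0.75, 0, -0.183], [1, 0.665, 0.9, 0, -0.183], [1, 0.665, 0.9, 0, -0.183], [1, 0.665, 0.9, 0, -0.183]]

```text
t: 10.5
tool_pos: [0.5971, -0.1483, 0.2395]
orientation: [0.03, -3.139, -0.001]
force: [-0.0, -0.9, -2.3]
opening: 0.0219
gripper_force: 40.0
```

```bash
python3 - <<'E'
from h import *
s=telemetry.read_state();print(s['tool_pos'],s['orientation'])
p,d,c,E=snap('wrist');np.savez('w3.npz',p=p,W=world(d,c,E));cv2.imwrite('pics/w3.png',p)
E
```

```text
[ 0.59713419 -0.14826359  0.23946972] [ 2.99302798e-02 -3.13926123e+00 -1.26519316e-03]
```

View pics/w3.png

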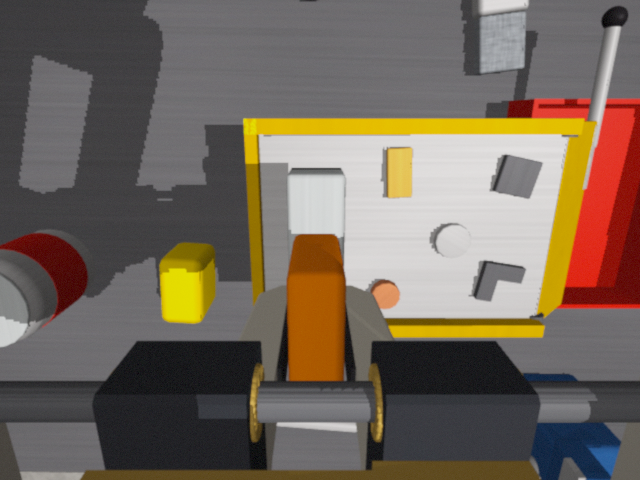

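The wrist view shows the scraper gripped squarely and aligned with the fences, behind all five chips. I'll lower it.

>>> send_rows:
  plan:
    - [[1, 0, -0.015, -0.1, 0], [1, 0, -0.015, -0.2, 0], [1, 0, -0.015, -0.28, 0], [1, 0, -0.015, -0.31, 0], [1, 0, -0.015, -0.33, 0], [1, 0, -0.015, -0.34, 0], [1, 0, -0.015, -0.34, 0], [1, 0, -0.015, -0.34, 0]]

```text
t: 11.22
tool_pos: [0.5973, -0.154, 0.1745]
orientation: [-0.024, 3.14, -0.001]
force: [0.0, 0.4, -1.8]
opening: 0.0221
gripper_force: 40.0
```

>>> send_rows:
  plan:
    - [[1, 0, 0, -0.01, 0], [1, 0, 0, -0.01, 0], [1, 0, 0.05, -0.01, 0], [1, 0, 0.1, -0.01, 0], [1, 0, 0.15, -0.01, 0], [1, 0, 0.2, -0.01, 0], [1, 0, 0.25, -0.01, 0], [1, -0.005, 0.3, -0.01, 0], [1, -0.005, 0.35, -0.01, 0], [1, -0.005, 0.4, -0.01, 0], [1, -0.005, 0.45, -0.01, 0], [1, -0.01, 0.5, -0.01, 0], [1, -0.01, 0.5, -0.01, 0]]

```text
t: 12.3
tool_pos: [0.5946, -0.0513, 0.1712]
orientation: [0.027, -3.141, -0.001]
force: [0.0, -0.5, -2.6]
opening: 0.0217
gripper_force: 40.0
```

```bash
python3 - <<'E'
from h import *
p,d,c,E=snap('wrist');q,d,c,E=snap('scene')
cv2.imwrite('pics/w4.png',np.hstack([cv2.resize(p,(480,360)),cv2.resize(q[210:330,215:395],None,fx=1.75,fy=3)]))
E
```

```text
(no output)
```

View pics/w4.png

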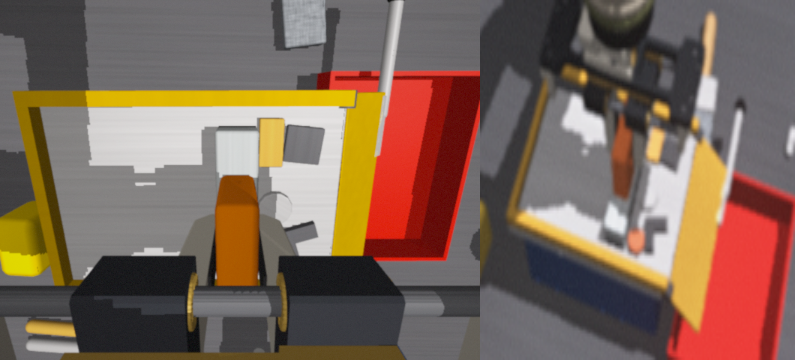

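The chips are gathered in front of the blade, with none left behind. I'll push them over the edge.

>>> send_rows:
  plan:
    - [[1, 0, 0.05, 0, 0], [1, 0, 0.1, 0, 0], [1, 0, 0.15, 0, 0], [1, 0, 0.2, 0, 0], [1, -0.005, 0.25, 0, 0], [1, -0.005, 0.3, 0, 0], [1, -0.005, 0.35, 0, 0], [1, -0.005, 0.4, 0, 0], [1, -0.005, 0.45, 0, 0], [1, -0.01, 0.5, 0, 0], [1, -0.01, 0.5, 0, 0], [1, -0.01, 0.5, 0, 0]]

```text
t: 13.4
tool_pos: [0.5927, 0.0471, 0.1712]
orientation: [0.026, -3.141, 0.0]
force: [-0.8, 0.3, -2.3]
opening: 0.0221
gripper_force: 40.0
```

```bash
python3 - <<'E'
from h import *
p,d,c,E=snap('wrist');q,d,c,E=snap('scene')
cv2.imwrite('pics/w5.png',np.hstack([cv2.resize(p,(480,360)),cv2.resize(q[230:350,255:415],None,fx=2,fy=3)]))
E
```

```text
(no output)
```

View pics/w5.png

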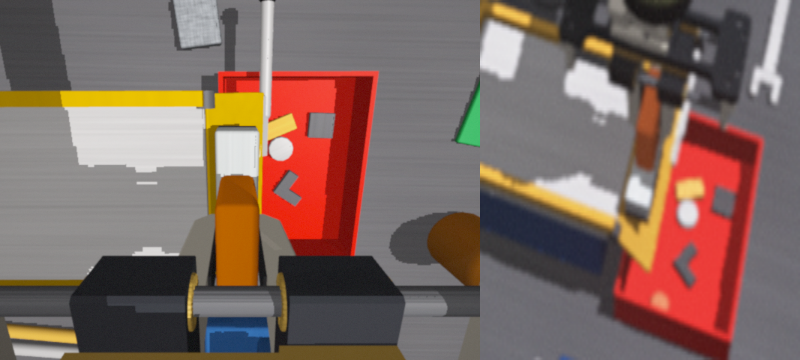

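All five chips lie in the tray: brass, square, bright disc, L, and copper at (660,300) in the right half. Next the scraper goes to the pad.

>>> send_rows:
  plan:
    - [[1, 0, 0, 0.12, 0], [1, 0, 0.05, 0.25, 0], [1, -0.05, 0.15, 0.35, 0], [1, -0.1, 0.3, 0.35, -0.05], [1, -0.15, 0.45, 0.35, -0.1], [1, -0.25, 0.6, 0.35, -0.15], [1, -0.3, 0.75, 0.35, -0.18], [1, -0.3, 0.75, 0.35, -0.18], [1, -0.3, 0.75, 0.35, -0.18]]

```text
t: 14.25
tool_pos: [0.5324, 0.1974, 0.2414]
orientation: [0.267, 3.13, -0.0]
force: [0.9, -0.7, -1.3]
opening: 0.0217
gripper_force: 40.0
```

>>> send_rows:
  plan:
    - [[1, -0.05, 0.15, 0, 0], [1, -0.1, 0.3, 0, 0], [1, -0.15, 0.45, 0, 0], [1, -0.2, 0.6, 0, 0], [1, -0.22, 0.76, 0, 0], [1, -0.22, 0.76, -0.15, 0], [1, -0.22, 0.76, -0.3, 0], [1, -0.22, 0.76, -0.45, 0], [1, -0.22, 0.76, -0.6, 0], [1, -0.22, 0.76, -0.7, 0], [1, -0.22, 0.76, -0.75, 0], [1, -0.22, 0.76, -0.75, 0], [1, -0.22, 0.76, -0.75, 0]]

```text
t: 15.33
tool_pos: [0.4896, 0.3477, 0.0916]
orientation: [-0.273, -3.13, 0.0]
force: [0.5, 0.0, -1.3]
opening: 0.0222
gripper_force: 40.0
```

>>> send_rows:
  plan:
    - [[1, 0, 0, -0.05, 0], [1, 0, 0, -0.09, 0], [1, 0, 0, -0.11, 0], [1, 0, 0, -0.12, 0], [1, 0, 0, -0.12, 0], [1, 0, 0, -0.12, 0]]

```text
t: 15.83
tool_pos: [0.4889, 0.3487, 0.0674]
orientation: [0.271, 3.13, 0.0]
force: [0.1, 0.4, -2.0]
opening: 0.0216
gripper_force: 40.0
```

>>> send_rows:
  plan:
    - [[1, 0, 0, -0.005, 0], [1, 0, 0, -0.01, 0], [1, 0, 0, -0.01, 0], [1, 0, 0, -0.01, 0]]

```text
t: 16.17
tool_pos: [0.4891, 0.3489, 0.0671]
orientation: [0.271, 3.129, 0.001]
force: [-4.6, -3.7, 9.7]
opening: 0.0217
gripper_force: 40.0
```

Contact with the pad is felt. I'll release and lift.

>>> send_rows:
  plan:
    - [[0.5, 0, 0, 0.005, 0], [0, 0, 0, 0.005, 0], [-0.5, 0, 0, 0.005, 0], [-0.5, 0, 0, 0.005, 0], [-0.5, 0, 0, 0.005, 0], [-0.5, 0, 0, 0.005, 0], [-0.5, 0, 0, 0.005, 0], [-0.5, 0, 0, 0.005, 0], [-0.5, 0, 0, 0.15, 0], [-0.5, 0, 0, 0.35, 0], [-0.5, 0, 0, 0.55, 0], [-0.5, 0, 0, 0.75, 0], [-0.5, 0, 0, 0.95, 0], [-0.5, 0, 0, 0.95, 0], [-0.5, 0, 0, 0.95, 0]]

```text
t: 17.42
tool_pos: [0.4905, 0.3495, 0.2594]
orientation: [0.271, 3.124, 0.007]
force: [0.5, -0.8, -0.0]
opening: 0.0698
gripper_force: 0.0
```

```bash
python3 - <<'E'
from h import *
s=telemetry.read_state();print(s['t'],s['tool_pos'],s['orientation'])
p,d,c,E=snap('top');W=world(d,c,E)
q,_,_,_=snap('scene')
cv2.imwrite('pics/w6.png',np.hstack([cv2.resize(p[140:320,100:320],(440,360)),cv2.resize(q[240:360,300:520],(360,360))]))
m=(W[...,2]>.03)&(W[...,2]<.09)
for a,b in((.475,.49),(.46,.475)):
    k=(W[...,0]>a)&(W[...,0]<b)&(abs(W[...,1]-.07)<.03)&(W[...,2]>.03)&(W[...,2]<.12);print(k.sum(),W[k].mean(0),W[k].max(0))
E
```

```text
17.4167 [0.49049058 0.349509   0.25935009] [0.27097313 3.12395522 0.00658644]
35 [0.48159178 0.06658071 0.06893835] [0.48808836 0.07119703 0.07345077]
35 [0.46668042 0.0668644  0.06853915] [0.47325506 0.07158487 0.07360729]
```

View pics/w6.png

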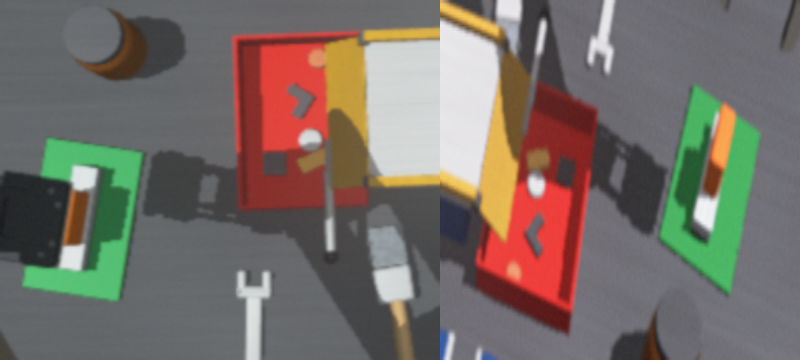

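The scraper stands upright, well inside the green pad, and the chips are in the tray. I'll return to the handle.

>>> send_rows:
  plan:
    - [[-0.5, 0, -0.2, 0, 0.05], [-0.5, 0, -0.4, 0, 0.1], [-0.5, 0, -0.6, 0, 0.15], [-0.5, -0.05, -0.8, 0, 0.18], [-0.5, -0.1, -1, 0, 0.18], [-0.3, -0.1, -1, 0, 0.18], [-0.3, -0.1, -1, 0, 0.18]]

```text
t: 18.1
tool_pos: [0.4676, 0.1465, 0.253]
orientation: [0.018, -3.138, 0.001]
force: [0.4, 0.5, -0.7]
opening: 0.0624
gripper_force: 0.0
```

>>> send_rows:
  plan:
    - [[-0.3, 0, -0.2, 0, 0], [-0.3, 0, -0.41, 0, 0], [-0.3, 0, -0.41, 0, 0], [-0.3, 0, -0.41, 0, 0]]

```text
t: 18.43
tool_pos: [0.4686, 0.0658, 0.2539]
orientation: [0.02, -3.139, -0.0]
force: [-0.8, 0.1, 0.6]
opening: 0.0603
gripper_force: 0.0
```

>>> send_rows:
  plan:
    - [[-0.3, 0.005, 0.008, -0.2, 0], [-0.3, 0.005, 0.008, -0.4, 0], [-0.3, 0.005, 0.008, -0.6, 0], [-0.3, 0.005, 0.008, -0.75, 0], [-0.3, 0.005, 0.008, -0.88, 0], [-0.3, 0.005, 0.008, -0.96, 0], [-0.3, 0.005, 0.008, -0.96, 0], [1, 0.005, 0.008, -0.96, 0], [1, 0.005, 0.008, -0.96, 0], [1, 0.005, 0.008, -0.96, 0], [1, 0.005, 0.008, -0.96, 0], [1, 0.005, 0.008, -0.96, 0], [1, 0.005, 0.008, -0.96, 0], [1, 0.005, 0.008, -0.96, 0], [1, 0.005, 0.008, -0.96, 0], [1, 0.005, 0.008, -0.96, 0], [1, 0.005, 0.008, -0.96, 0], [1, 0.005, 0.008, -0.96, 0], [1, 0.005, 0.008, -0.96, 0]]
  force: 15

```text
t: 20.02
tool_pos: [0.4699, 0.0682, 0.0634]
orientation: [-0.024, 3.141, 0.0]
force: [-0.9, 0.7, 2.8]
opening: 0.0092
gripper_force: 15.0
```

>>> send_rows:
  plan:
    - [[1, 0, 0.024, 0.03, 0], [1, 0, 0.049, 0.066, 0], [1, 0, 0.069, 0.104, 0], [1, 0, 0.085, 0.145, 0], [1, 0, 0.094, 0.187, 0], [1, 0, 0.098, 0.23, 0], [1, 0, 0.096, 0.273, 0], [1, 0, 0.088, 0.317, 0], [1, 0, 0.076, 0.358, 0], [1, 0, 0.058, 0.398, 0], [1, 0, 0.035, 0.434, 0], [1, 0, 0.035, 0.434, 0]]

```text
t: 21.02
tool_pos: [0.4695, 0.075, 0.1517]
orientation: [0.024, -3.141, -0.002]
force: [-7.1, 2.5, 2.5]
opening: 0.0093
gripper_force: 15.0
```

>>> send_rows:
  plan:
    - [[1, 0, -0.028, 0.03, 0], [1, 0, -0.06, 0.058, 0], [1, 0, -0.096, 0.08, 0], [1, 0, -0.133, 0.103, 0], [1, 0, -0.175, 0.118, 0], [1, 0, -0.215, 0.126, 0], [1, 0, -0.228, 0.126, 0], [1, 0, -0.228, 0.126, 0], [1, 0, -0.228, 0.126, 0]]

```text
t: 21.77
tool_pos: [0.4711, 0.0293, 0.178]
orientation: [-0.024, 3.138, 0.001]
force: [-5.2, 0.7, 9.8]
opening: 0.0095
gripper_force: 15.0
```

>>> send_rows:
  plan:
    - [[1, 0, -0.008, -0.01, 0], [1, 0, -0.015, -0.01, 0], [1, 0, -0.015, -0.01, 0], [1, 0, -0.015, -0.01, 0]]

```text
t: 22.1
tool_pos: [0.4718, 0.0268, 0.177]
orientation: [-0.024, 3.136, 0.002]
force: [-4.7, 2.2, 14.4]
opening: 0.0091
gripper_force: 15.0
```

>>> send_rows:
  plan:
    - [[1, 0, -0.01, 0.01, 0], [1, 0, -0.02, 0.01, 0], [1, 0, -0.02, 0.01, 0], [1, 0, -0.02, 0.01, 0]]

```text
t: 22.43
tool_pos: [0.4717, 0.0259, 0.1774]
orientation: [-0.026, 3.136, 0.011]
force: [3.4, 18.1, 1.2]
opening: 0.0092
gripper_force: 15.0
```

>>> send_rows:
  plan:
    - [[0.5, 0, 0, 0, 0], [0, 0, 0, 0, 0], [-0.3, 0, 0, 0, 0], [-0.3, 0, 0, 0, 0], [-0.3, 0, 0, 0, 0], [-0.3, 0, 0, 0, 0], [-0.3, 0, 0, 0.15, 0], [-0.3, 0, 0, 0.3, 0], [-0.3, 0, 0, 0.45, 0], [-0.3, 0, 0, 0.45, 0], [-0.3, 0, 0, 0.45, 0]]

```text
t: 23.35
tool_pos: [0.471, 0.0223, 0.2674]
orientation: [-0.024, 3.137, -0.001]
force: [-0.3, 0.1, -1.2]
opening: 0.0602
gripper_force: 0.0
```

```bash
python3 - <<'E'
from h import *
s=telemetry.read_state();print(s['t'],s['tool_pos'])
p,d,c,E=snap('wrist');W=world(d,c,E)
for a,b in ((.445,.460),(.460,.475),(.475,.490),(.49,.505)):
    m=(W[...,0]>a)&(W[...,0]<b)&(abs(W[...,1]-.03)<.02)&(W[...,2]>.15)&(W[...,2]<.2)
    print(W[m].mean(0).round(4))
q,d,c,E=snap('scene')
cv2.imwrite('pics/w7.png',np.hstack([cv2.resize(p,(440,360)),cv2.resize(q[220:360,300:520],(360,360))]))
E
```

```text
23.35 [0.47104598 0.02228146 0.26744279]
[0.4524 0.0258 0.1799]
[0.4675 0.0261 0.1796]
[0.4824 0.0264 0.1796]
[0.4974 0.0267 0.1795]
```

View pics/w7.png

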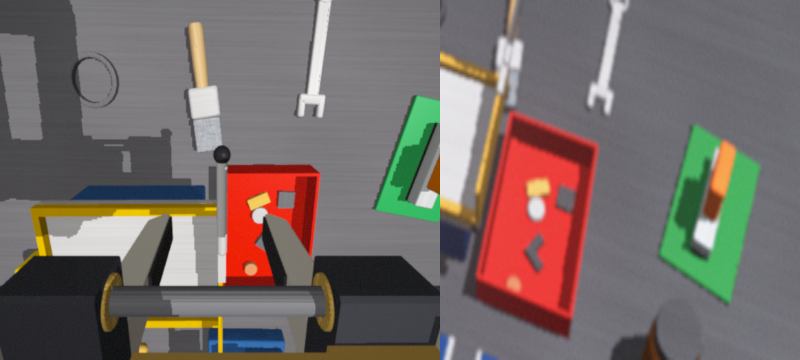

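```bash
python3 -c "
from plant import order
print(order.close_job())"
```

```text
the job is handed in; nothing more can be done
None
```

The job is handed in after about 23 s of the 72 s: by camera and force readings, all five chips are in the red tray, the scraper stands released on the green pad, and the gate is pushed up against its stop; no verdict came back.

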